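# Teach the bench recorder where the missing bush goes

## Task

The kit tray lacks one flanged bush: show the bench recorder which part to take and where it goes. With the fingertips pointing straight down, point at the flanged bush standing on the black mat, a finger's width or two above the middle of its top, and keep still there for two seconds; then point in the same way at the middle of the tray's empty pocket, just above its rim, for two seconds; then press the large button on the control box all the way down, let it come up again and move clear. Do not touch, move or lift any of the parts, tools or the pocket, and do not bring the fingertips down over any other part or press the small button.

Things in the scene. Friction and masses are not known exactly. Their poses are not given: they have to be found in the camera images.
- bush_top (a point): the flanged bush standing on the black mat: turned aluminium part, 40 mm tall, standing upright, a neck 34 mm in diameter rising from a single wide flange at the foot (48 mm in diameter, 7 mm thick), a blind bore 20 mm wide, 34 mm deep, open at the top. This point is the centre of its top face, on its axis, 40 mm above the mat's surface (43 mm above the bench)
- bush: the same flanged bush; origin at the centre of its underside, z up along its axis
- pocket_empty_rim (a point): the one empty pocket of the kit tray: an open square blue plastic box 76 mm by 76 mm outside, 22 mm high, walls and floor 4 mm, standing on the tray's plywood base (176 mm by 176 mm, 12 mm thick) with three equal pockets, 80 mm centre to centre in a 2 by 2 square; the other three each hold a flanged bush. This point is the centre of its mouth, level with its rim (34 mm above the bench). Tray and mat lie on opposite sides of the control box, either way round
- pocket_empty: the same empty pocket; origin at the centre of its underside, z up
- store_top (a point): top centre of the large round dark grey button, 32 mm in diameter, on the grey control box (110 mm by 90 mm, 45 mm high, fixed to the bench, between mat and tray); it is the button nearer the robot. It goes straight down
- store (a joint): the large button's travel in m: 0 is up, 0.006 fully down. A spring returns it; fully down takes about 5 N
- clear_top (a point): top centre of the small round dark grey button, 16 mm in diameter, on the same box, 57 mm farther from the robot; not to be pressed
- clear (a joint): the small button's travel in m: 0 is up, 0.004 fully down
- driver_mid (a point): a screwdriver lying at the back of the bench, about 18 cm long and under 40 mm high, a bystander; a point at its middle
- driver: the same screwdriver
- tape_mid (a point): a cardboard ring, 90 mm in diameter and 25 mm high, lying at the back of the bench, a bystander; its centre
- tape: the same cardboard ring
- sleeve_top (a point): the plain sleeve on the mat: turned aluminium part, 40 mm tall, standing upright, 34 mm in diameter all the way, no flange, a blind bore 20 mm wide, 34 mm deep, open at the top. The centre of its top face; a bystander
- sleeve: the same part; origin at the centre of its underside, z up
- spool_top (a point): the spool on the mat: turned aluminium part, 40 mm tall, standing upright, neck 34 mm in diameter with a flange 48 mm in diameter and 7 mm thick at both ends, a blind bore 20 mm wide, 34 mm deep, open at the top. The centre of its top face; a bystander
- spool: the same part; origin at the centre of its underside, z up
- hexbar_top (a point): the hexagonal block on the mat: aluminium, six-sided, 48 mm over the corners, 40 mm tall, with a dark spot 18 mm wide on its top. The centre of its top face; a bystander
- hexbar: the same part; origin at the centre of its underside, z up
- kit_a_top (a point): a flanged bush, like the one on the mat, standing in a filled pocket of the kit tray (top 56 mm above the bench). The centre of its top face; a bystander
- kit_a: the same part; origin at the centre of its underside, z up
- kit_b_top (a point): a flanged bush, like the one on the mat, standing in a filled pocket of the kit tray (top 56 mm above the bench). The centre of its top face; a bystander
- kit_b: the same part; origin at the centre of its underside, z up
- kit_c_top (a point): a flanged bush, like the one on the mat, standing in a filled pocket of the kit tray (top 56 mm above the bench). The centre of its top face; a bystander
- kit_c: the same part; origin at the centre of its underside, z up
Mind the look-alikes: they are no part of the job. What is shaped like the part that bears store_top but red is not meant.

How it is judged:
By the outcome, as a careful person would: the job done as asked, in the order asked, and still so for the second after the job is handed in, with the robot touching nothing.
It also fails if it takes over 56 s, if anything falls off the work surface, if the arm or the gripper's body presses on something with over 40 N, if the wrist force passes 120 N, or if a joint passes its speed limit or range.

## Robot

A 6-joint arm with a two-finger parallel gripper is mounted at the origin on the work surface. World frame = base frame: x ahead of the robot, y to its left, z up, the work surface at z = 0. Lengths are in m, angles in rad, forces in N, time in s.
With the tool pointing down it reaches from about 0.3 to 0.875 m from the base axis. Payload 6.4 kg.
Tool frame: the origin (TCP) lies midway between the tips of the shut fingers; the grasp point (between the pads) lies 19 mm behind it; y points along the fingers, z is the direction in which the jaws open and shut, and the axes are right-handed (so a half turn about y gives the same grasp; the last joint's range is limited). The gripper opens to 88 mm and grips with 3 to 60 N. Pads are 18 mm wide; open, the fingers measure 123 mm over their backs; the gripper's body (75 mm by 187 mm) begins 45 mm behind the grasp point.
Start: joints at [0.96, 0.181, 1.607, -0, 1.354, -0.206], TCP at [0.226, 0.529, 0.239] pointing down, gripper open.
Joint ranges: [-2.99, 2.99], [-0.89, 2.07], [0.3, 2.58], [-1.14, 4.28], [0, 2.63], [-3.12, 3.12]. Speed limits (rad/s): [2.57, 2.57, 3.01, 3.14, 3.14, 3.14].

## Interface

Orientations are given as a unit quaternion [x, y, z, w].
In Python, from plant import readout, eyes, order gives the robot as it stands. The module is installed in compiled form; this text tells all that it offers.
- The arm moves only by the tool play_rows, never from a script. Its argument "commands" is a list of rows, each an object with "translation": the shift along the world's x, y, z in mm, a list of three; "roll": the turn about the world's z in rad. A call has 1 to 8 rows; each row is the pose to reach, as a shift and turn from the pose commanded when the call began; what a row does not reach only later rows make up. A row lasts 1/12 s, in which the tool goes at most 41.7 mm and 7.16 degrees, less where a joint would pass 70% of its speed; a pose out of reach is approached as far as the arm can. A call with a gripper value outside its range is refused whole. "gripper" is the opening in per cent of the stroke, from 0 (shut) to 100 (fully open), set as the call begins (left out, the last holds). The fingers move at their own pace and stop on an object; "newtons" is the grip in N (left out, the last holds). Time passes only in rows, so rows that repeat a pose let the fingers close. It gives the time, the measured TCP pose, the force and the opening at its end, in the units of the state.
- readout.state(): the state, without advancing time (a new reading comes with each control period).
- eyes.camera(name): name is "scene" or "top" or "wrist"; returns a dict with "color" (384x512x3 uint8, blue, green, red), "mtx" (3x3 intrinsics, pixels), "k1" (the pictures are not rectified: a ray, as slopes to the right and down, at radius r is drawn at 1 + k1 r^2 times it, then the intrinsics apply), "R" (3x3) and "t" (3): a world point X has camera coordinates R X + t. Camera axes: x right, y down, z forward; pixel columns grow to the right and rows downward; lengths in m; the calibration is good to about 2 mm. A picture is of the moment at which its call begins. There is no depth.
- order.hand_in(): hands the job in, once; it reports no verdict.
The state is a dict: "time": time; "qpos": joint angles; "qvel": joint speeds; "joint_torque": joint torques, N m; "ee_pos": TCP position; "tcp_rot": TCP orientation; "ft_force": force on the tool from outside, world axes, zero at the start; "torque": the same for the moment, N m; "width": opening from 0.0 (shut) to 1.0 (fully open).
Only numpy, scipy, OpenCV 4.12 (cv2) and the standard library are available. Lean on these libraries where they do the work, as an engineer would, in place of code of your own. Each camera call takes 0.05 s, during which the arm holds its last target.

## Working session

There is one attempt and no reset: what is moved stays moved. The work goes in short steps, Python scripts to look and compute and a tool call to move; the robot and the scene stay as the last step left them, time stands still between calls to the robot, and variables do not carry over. Pictures are saved under pics/ and viewed, and the job is handed in when it is done.

Besides the shell and the picture viewer there is one more tool, called after "Emit:" as name(argument=value, ...), one argument or row to a line, values as JSON. play_rows: Moves the arm, as the interface text tells. Its arguments: {"type":"object","properties":{"commands":{"type":"array"},"gripper":{"type":"number"},"newtons":{"type":"number"}},"required":["commands"]}

```bash
mkdir -p pics
cat > h.py <<'E'
import numpy as np, cv2
from plant import readout, eyes, order
def grab(n,tag):
    c=eyes.camera(n); cv2.imwrite(f'pics/{tag}.png',c['color']); np.savez(f'{tag}.npz',**c); return c
def px2plane(c,uv,z):
    uv=np.atleast_2d(np.asarray(uv,float))
    K=np.array(c['mtx']);k1=float(c['k1']);R=np.array(c['R']);t=np.array(c['t']).ravel()
    p=cv2.undistortPoints(uv.reshape(-1,1,2),K,np.array([k1,0,0,0,0.]),None,None,None,(3,50,1e-10)) if False else cv2.undistortPoints(uv.reshape(-1,1,2),K,np.array([k1,0,0,0,0.]))
    p=p.reshape(-1,2); d=np.c_[p,np.ones(len(p))]@R; o=-R.T@t
    return o+d*((z-o[2])/d[:,2])[:,None]
def proj(c,X):
    K=np.array(c['mtx']);R=np.array(c['R']);t=np.array(c['t']).ravel()
    return cv2.projectPoints(np.atleast_2d(np.asarray(X,float)),cv2.Rodrigues(R)[0],t,K,np.array([float(c['k1']),0,0,0,0]))[0].reshape(-1,2)
E
python3 - <<'E'
from h import *
print(readout.state())
for n in ('scene','top','wrist'):
    c=grab(n,n+'0'); R=np.array(c['R']); print(n,-R.T@np.array(c['t']).ravel(),R[2],c['mtx'],c['k1'])
E
```

```text
{'time': 0.0, 'qpos': array([ 9.59689004e-01,  1.81525038e-01,  1.60795356e+00,  7.59590704e-06,
        1.35378007e+00, -2.06291421e-01]), 'qvel': array([ 1.23335433e-03, -7.27307849e-04,  8.87442982e-05, -4.86870981e-04,
       -1.40555785e-05, -6.87656222e-04]), 'joint_torque': array([-3.43927331e-05, -4.33865583e+01, -3.41852868e+01,  7.00694555e-02,
        3.87062738e-02, -1.47531864e-04]), 'ee_pos': array([0.2261446 , 0.5281127 , 0.23784544]), 'tcp_rot': array([ 0.69321056, -0.14238577,  0.14191279, -0.69213162]), 'ft_force': array([-0.5133085 , -0.89370505, -0.37430006]), 'torque': array([ 0.02862186, -0.00445909,  0.01715157]), 'width': 1.0004928663185324}
scene [1.14682685 0.02238759 0.93769866] [-0.5961434  -0.02577876 -0.80246402] [[447.91289896   0.         254.84032755]
 [  0.         447.91289896 192.28855087]
 [  0.           0.           1.        ]] -0.0028352008950390645
top [ 0.44352884 -0.0152581   0.86171508] [ 0.10714079 -0.01849803 -0.99407177] [[386.85203946   0.         263.90580126]
 [  0.         386.85203946 189.95730046]
 [  0.           0.           1.        ]] 0.03806706843841864
wrist [0.15859983 0.55715881 0.38417476] [ 0.26147181 -0.11209925 -0.95867943] [[344.41647048   0.         259.74579416]
 [  0.         344.41647048 194.21848185]
 [  0.           0.           1.        ]] -0.03742013186018618
```

View pics/scene0.png

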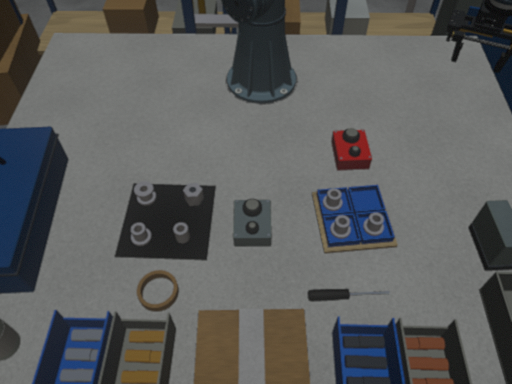

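View pics/top0.png

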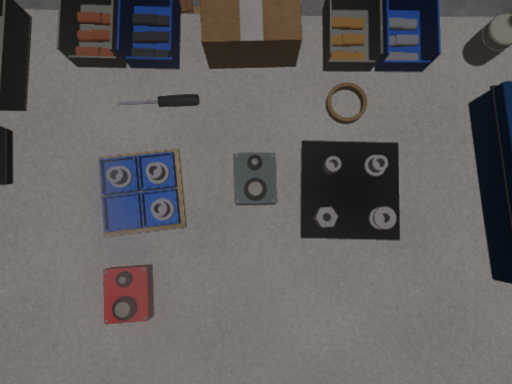

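View pics/wrist0.png

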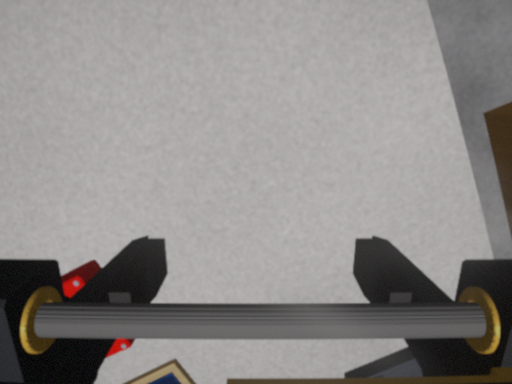

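Run:
```python
from h import *
a=cv2.imread('pics/top0.png')[135:245,295:405]; b=cv2.imread('pics/scene0.png')[175:265,115:220]
a=cv2.resize(a,(400,400),interpolation=cv2.INTER_CUBIC); b=cv2.resize(b,(400,343),interpolation=cv2.INTER_CUBIC)
b=cv2.copyMakeBorder(b,0,57,0,0,0)
o=np.hstack([a,b]); cv2.imwrite('pics/zoom.png',cv2.convertScaleAbs(o,alpha=1.3))
a=cv2.imread('pics/top0.png')[145:240,95:285]; cv2.imwrite('pics/zoom2.png',cv2.resize(a,(760,380),interpolation=cv2.INTER_CUBIC))
```

```text
(no output)
```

View pics/zoom.png

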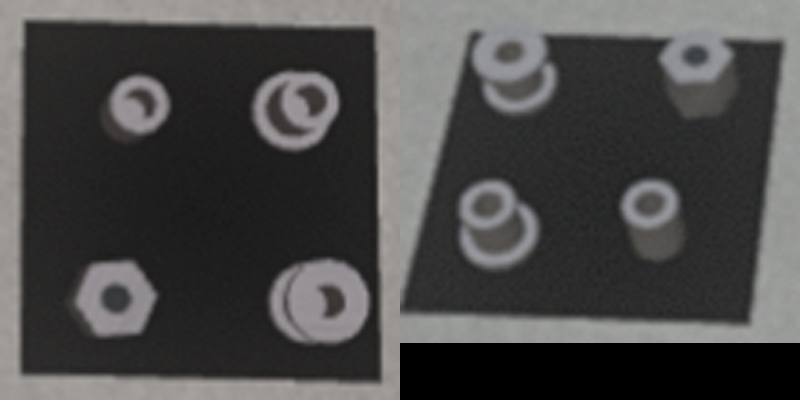

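View pics/zoom2.png

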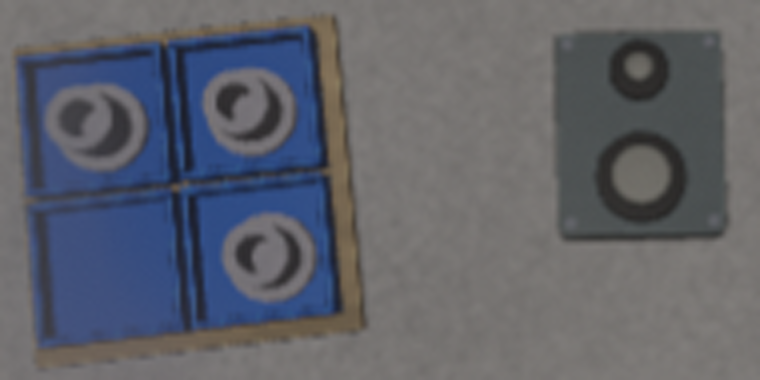

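```bash
cat > meas.py <<'E'
from h import *
def load(t): return dict(np.load(t+'.npz'))
def tri(c1,p1,c2,p2):
    A=[]
    L=[]
    for c,p in((c1,p1),(c2,p2)):
        o=px2plane(c,p,1.0)[0]; q=px2plane(c,p,0.0)[0]; d=(q-o)/np.linalg.norm(q-o); L.append((o,d))
    S=sum(np.eye(3)-np.outer(d,d) for o,d in L); b=sum((np.eye(3)-np.outer(d,d))@o for o,d in L)
    X=np.linalg.solve(S,b); return X,[np.linalg.norm((np.eye(3)-np.outer(d,d))@(X-o))*1e3 for o,d in L]
E
python3 - <<'E'
from meas import *
T=load('top0');S=load('scene0')
# mat
for n,c in(('top',T),('scene',S)):
    im=c['color']; hsv=cv2.cvtColor(im,cv2.COLOR_BGR2HSV)
    # mat
    m=(hsv[...,2]<60).astype(np.uint8)
    print(n,'mat')
    cs,_=cv2.findContours(m,cv2.RETR_EXTERNAL,2)
    for k in cs:
        a=cv2.contourArea(k); x,y,w,h=cv2.boundingRect(k)
        if 3000<a<12000: 
            bx=cv2.boxPoints(cv2.minAreaRect(k)); print(a,x,y,w,h); print(px2plane(c,bx,.003)[:,:2].round(4), px2plane(c,bx,.003).mean(0))
    b=cv2.inRange(hsv,(100,110,40),(130,255,255))
    b=cv2.morphologyEx(b,cv2.MORPH_CLOSE,np.ones((5,5)))
    cs,_=cv2.findContours(b,cv2.RETR_EXTERNAL,2)
    print('blue')
    for k in cs:
        a=cv2.contourArea(k)
        if 1500<a:
            bx=cv2.approxPolyDP(cv2.convexHull(k),6,True).reshape(-1,2).astype(float); print(a,bx.tolist(), px2plane(c,bx,.034)[:,:2].round(4).tolist())
# provisional
print('bush',tri(T,(380,162.8),S,(138.1,228.8)))
print(px2plane(T,(380,162.8),.043),px2plane(S,(138.1,228.8),.043))
im=T['color']; print(cv2.cvtColor(im,cv2.COLOR_BGR2GRAY)[175:205,240:272])
b=S['color'][190:255,225:280]; cv2.imwrite('pics/zb.png',cv2.convertScaleAbs(cv2.resize(b,None,fx=8,fy=8,interpolation=cv2.INTER_CUBIC),alpha=1.8))
E
```

```text
top mat
9234.0 301 141 99 99
[[ 0.4319 -0.1108]
 [ 0.6494 -0.1161]
 [ 0.6467 -0.3412]
 [ 0.4293 -0.33  ]] [ 0.53932435 -0.22450688  0.003     ]
5684.5 469 83 43 201
[[ 0.7759 -0.493 ]
 [ 0.7876 -0.5775]
 [ 0.3434 -0.6067]
 [ 0.3319 -0.5268]] [ 0.55972687 -0.55102579  0.003     ]
3554.0 322 0 117 71
[[ 0.9844 -0.1644]
 [ 0.9863 -0.4357]
 [ 0.8175 -0.4307]
 [ 0.8155 -0.1635]] [ 0.90089631 -0.29857876  0.003     ]
4570.0 58 0 125 69
[[0.8134 0.4357]
 [0.9739 0.4407]
 [0.9778 0.1612]
 [0.815  0.1602]] [0.895032   0.29945515 0.003     ]
blue
4392.5 [[178.0, 222.0], [107.0, 230.0], [100.0, 163.0], [171.0, 152.0]] [[0.4629, 0.151], [0.4455, 0.2982], [0.5877, 0.3199], [0.6135, 0.1705]]
1608.0 [[386.0, 0.0], [420.0, 11.0], [430.0, 62.0], [383.0, 62.0]] [[0.9662, -0.3036], [0.9408, -0.3795], [0.8223, -0.3986], [0.8217, -0.2942]]
scene mat
5478.0 115 185 100 75
[[ 0.6466 -0.3325]
 [ 0.4278 -0.3729]
 [ 0.4341 -0.1152]
 [ 0.6504 -0.1034]] [ 0.5397183  -0.23102022  0.003     ]
4139.0 0 130 68 163
[[ 0.7402 -0.5871]
 [ 0.2228 -0.6563]
 [ 0.2594 -0.5369]
 [ 0.7607 -0.4963]] [ 0.49578571 -0.56914569 
[... 4352 characters left out ...]
0  80  79  79  78  79  79  79  80]
 [ 83  83  82  82  82  81  81  81  81  81  78  69  65  59  55  54  55  60
   66  68  74  80  80  80  79  79  79  78  79  79  78  80]
 [ 83  83  83  83  83  82  82  82  82  82  82  80  81  78  74  74  74  77
   80  81  81  81  80  79  79  79  79  79  78  79  79  78]
 [ 83  83  83  82  82  82  82  82  80  80  80  84  84  84  83  82  82  82
   82  81  81  81  81  81  79  79  79  78  77  77  76  75]
 [ 72  72  69  69  68  67  67  67  66  65  64  67  67  67  66  66  64  64
   65  64  63  63  64  63  61  62  62  62  61  61  61  60]
 [ 60  59  58  57  57  56  59  59  60  59  58  58  58  56  57  56  63  67
   66  65  66  65  65  65  64  65  72  78  79  79  78  77]]
```

View pics/zb.png

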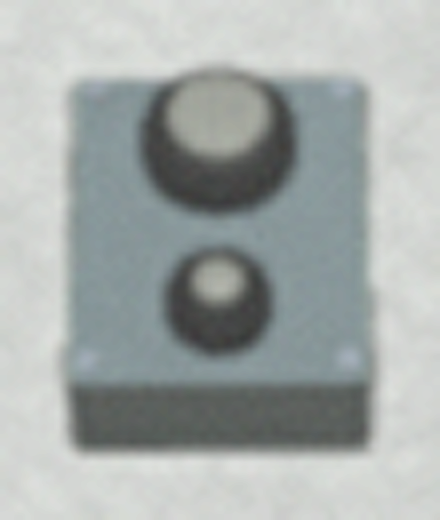

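Run:
```python
from meas import *
T=load('top0');S=load('scene0')
def cen(c,x0,x1,y0,y1,th,big=True):
    g=cv2.cvtColor(c['color'],cv2.COLOR_BGR2GRAY)[y0:y1,x0:x1]
    n,l,s,ce=cv2.connectedComponentsWithStats((g>th).astype(np.uint8)); 
    # component nearest the window centre
    k=min(range(1,n),key=lambda k:np.hypot(ce[k][0]-(x1-x0)/2,ce[k][1]-(y1-y0)/2)); print(s[k]); return ce[k]+[x0,y0]
pt=cen(T,245,266,178,199,75); ps=cen(S,243,264,198,212,80)
print(pt,ps,tri(T,pt,S,ps)); print(cv2.cvtColor(S['color'],cv2.COLOR_BGR2GRAY)[197:218,241:265])
for z in(.055,.06,.065): print(z,px2plane(T,pt,z),px2plane(S,ps,z))
print('small',px2plane(T,cen(T,248,261,156,168,75),.055))
pb=(379.7,162.0);sb=(137.8,228.3)
print('bush',tri(T,pb,S,sb),px2plane(T,pb,.043),px2plane(S,sb,.043))
print('pocket',px2plane(T,(122.2,211.4),.034))
a=S['color'][180:255,308:402]; cv2.imwrite('pics/zs.png',cv2.resize(a,(752,600),interpolation=cv2.INTER_CUBIC))
for X in ([.593,-.2795,.043],[.487,.27,.034]): print(proj(T,X),proj(S,X))
```

```text
[  3   3  15  15 164]
[  0   0  21  11 133]
[254.7804878 188.1097561] [252.7518797  202.08270677] (array([ 0.53233084, -0.01037373,  0.07138866]), [np.float64(0.8106951754066973), np.float64(0.8106951754066958)])
[[121 122 122 121 120 119 120 121 118 116 115 114 113 117 121 121 121 119
  120 118 119 122 120 121]
 [120 121 122 120 122 121 116 112 106  99  96  95  95 101 107 111 115 116
  115 114 115 117 116 118]
 [110 111 112 111 110 105  93  84  81  78  81  82  80  76  77  86  94  99
  102 101 102 102 101 102]
 [ 86  88  88  84  76  68  68  79  84  85  85  87  85  85  82  73  66  66
   77  83  86  87  85  86]
 [ 79  81  76  64  50  55  75  88  89  90  89  90  90  89  89  84  72  54
   55  68  78  83  82  82]
 [ 81  79  71  51  47  66  84  90  90  90  89  90  90  90  90  90  84  62
   44  56  73  84  82  83]
 [ 81  77  62  42  51  77  87  90  90  90  90  91  89  89  89  92  88  68
   46  43  69  80  82  83]
 [ 81  72  55  40  51  80  90  91  91  92  90  91  90  90  91  93  88  70
   46  41  56  74  80  82]
 [ 80  63  44  39  51  76  88  92  92  93  90  92  93  92  92  93  85  67
   45
[... 1222 characters left out ...]
81  82  82]]
0.055 [[ 0.53421462 -0.01109887  0.055     ]] [[ 0.52066409 -0.01016853  0.055     ]]
0.06 [[ 0.53365255 -0.01112465  0.06      ]] [[ 0.52421096 -0.00998412  0.06      ]]
0.065 [[ 0.53309049 -0.01115043  0.065     ]] [[ 0.52775782 -0.00979971  0.065     ]]
[ 3  2  7  7 33]
small [[ 0.59146203 -0.00933434  0.055     ]]
bush (array([ 0.5941514 , -0.27886453,  0.04389889]), [np.float64(0.009942763329985059), np.float64(0.009942763329953615)]) [[ 0.59431769 -0.27916473  0.043     ]] [[ 0.59359731 -0.279157    0.043     ]]
pocket [[0.48465058 0.26863915 0.034     ]]
[[379.87095302 162.60603471]] [[137.70233126 228.08187862]]
[[121.59815518 210.28463868]] [[366.05155665 197.86090817]]
```

View pics/zs.png

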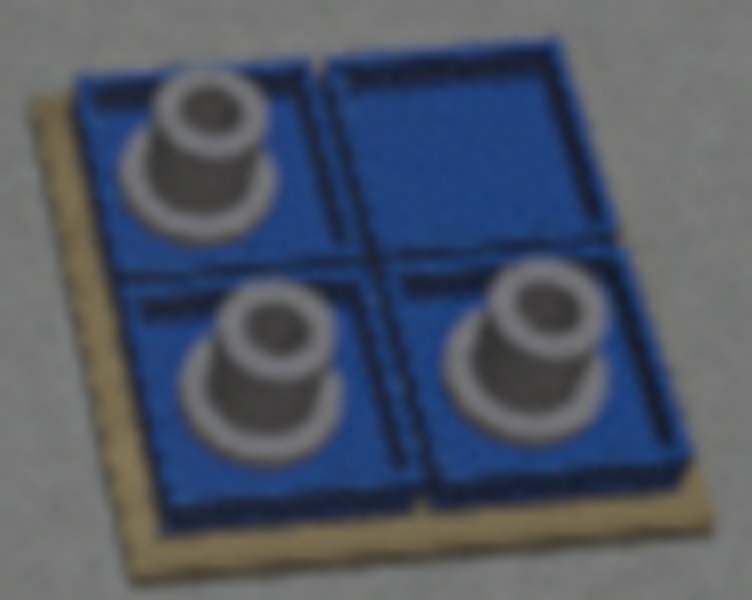

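Emit:
play_rows(
  commands=[
    {"translation": [8,-15,0],"roll": 0},
    {"translation": [23,-48,0],"roll": 0},
    {"translation": [38,-81,0],"roll": 0},
    {"translation": [53,-114,0],"roll": 0},
    {"translation": [68,-147,0],"roll": 0},
    {"translation": [83,-180,0],"roll": 0},
    {"translation": [98,-213,0],"roll": 0},
    {"translation": [113,-246,0],"roll": 0},
  ],
  gripper=0,
  newtons=10,
)

```text
time: 0.82
ee_pos: [0.3396, 0.2809, 0.2386]
tcp_rot: [0.693, -0.142, 0.142, -0.693]
ft_force: [0.9, -0.0, -0.8]
width: 0.421
```

Emit:
play_rows(
  commands=[
    {"translation": [15,-33,0],"roll": 0},
    {"translation": [30,-66,0],"roll": 0},
    {"translation": [45,-99,0],"roll": 0},
    {"translation": [60,-132,0],"roll": 0},
    {"translation": [75,-165,0],"roll": 0},
    {"translation": [90,-198,0],"roll": 0},
    {"translation": [105,-231,0],"roll": 0},
    {"translation": [120,-264,0],"roll": 0},
  ],
)

```text
time: 1.48
ee_pos: [0.4597, 0.0167, 0.2387]
tcp_rot: [-0.693, 0.142, -0.142, 0.693]
ft_force: [1.2, 0.3, 0.5]
width: 0.007
```

Emit:
play_rows(
  commands=[
    {"translation": [17,-37,0],"roll": 0},
    {"translation": [34,-74,0],"roll": 0},
    {"translation": [51,-111,0],"roll": 0},
    {"translation": [68,-148,0],"roll": 0},
    {"translation": [85,-185,0],"roll": 0},
    {"translation": [102,-222,0],"roll": 0},
    {"translation": [117,-255,0],"roll": 0},
    {"translation": [127,-282,0],"roll": 0},
  ],
)

```text
time: 2.15
ee_pos: [0.587, -0.2662, 0.238]
tcp_rot: [0.693, -0.143, 0.142, -0.693]
ft_force: [1.8, 0.1, -0.3]
width: 0.003
```

Emit:
play_rows(
  commands=[
    {"translation": [4,-7,-20],"roll": 0},
    {"translation": [7,-13,-50],"roll": 0},
    {"translation": [7,-13,-80],"roll": 0},
    {"translation": [7,-13,-100],"roll": 0},
    {"translation": [7,-13,-110],"roll": 0},
    {"translation": [7,-13,-110],"roll": 0},
  ],
)

```text
time: 2.65
ee_pos: [0.5917, -0.2753, 0.1253]
tcp_rot: [-0.692, 0.144, -0.14, 0.693]
ft_force: [-1.2, 0.2, 0.1]
width: 0.002
```

Run:
```python
from h import *
print(readout.state()['ee_pos'])
o=[]
for n in ('scene','top','wrist'):
    c=grab(n,n+'1')
    print(n,proj(c,[[.594,-.279,.043],readout.state()['ee_pos']]))
s=cv2.imread('pics/scene1.png')[130:280,90:240];t=cv2.imread('pics/top1.png')[110:260,290:440]
cv2.imwrite('pics/z1.png',np.hstack([cv2.resize(s,(400,400)),cv2.resize(t,(400,400))]))
```

```text
[ 0.59170573 -0.27531054  0.12532094]
scene [[137.83461736 228.44654615]
 [130.82553547 207.61769053]]
top [[379.62690503 162.14517934]
 [392.64080847 154.20805269]]
wrist [[256.4825508  201.71234927]
 [259.40007365 258.189861  ]]
```

View pics/z1.png

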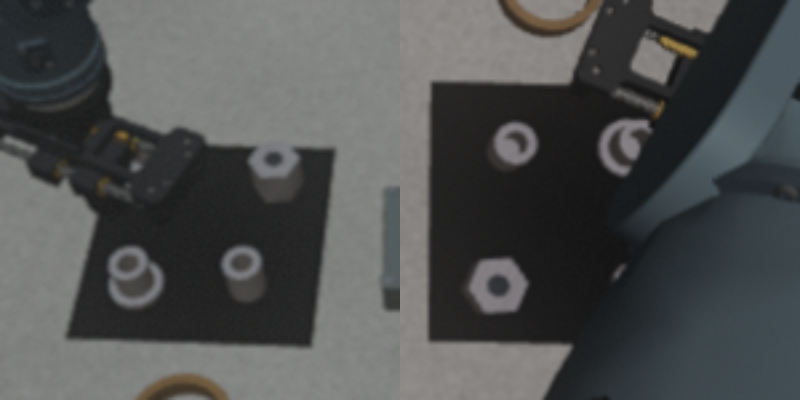

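View pics/wrist1.png

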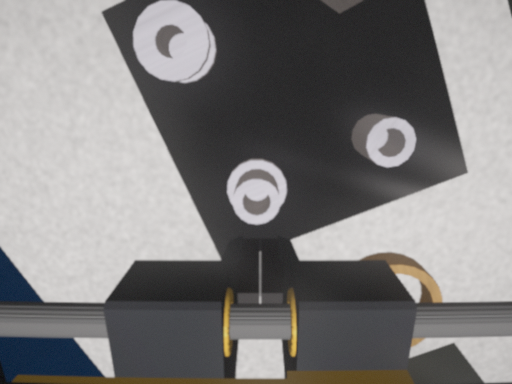

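Emit:
play_rows(
  commands=[
    {"translation": [2,-3,-10],"roll": 0},
    {"translation": [2,-3,-25],"roll": 0},
    {"translation": [2,-3,-40],"roll": 0},
    {"translation": [2,-3,-52],"roll": 0},
    {"translation": [2,-3,-60],"roll": 0},
    {"translation": [2,-3,-62],"roll": 0},
    {"translation": [2,-3,-62],"roll": 0},
    {"translation": [2,-3,-62],"roll": 0},
  ],
)

```text
time: 3.47
ee_pos: [0.5959, -0.2797, 0.0674]
tcp_rot: [0.693, -0.142, 0.142, -0.693]
ft_force: [0.9, -0.6, 1.1]
width: 0.003
```

Emit:
play_rows(
  commands=[
    {"translation": [-1,0,-2],"roll": 0},
    {"translation": [-1,0,-2],"roll": 0},
    {"translation": [-1,0,-2],"roll": 0},
    {"translation": [-1,0,-2],"roll": 0},
  ],
)

```text
time: 3.8
ee_pos: [0.5946, -0.2796, 0.0651]
tcp_rot: [0.693, -0.142, 0.142, -0.693]
ft_force: [0.2, -0.6, -0.2]
width: 0.011
```

Emit:
play_rows(
  commands=[
    {"translation": [0,0,0],"roll": 0},
    {"translation": [0,0,0],"roll": 0},
    {"translation": [0,0,0],"roll": 0},
    {"translation": [0,0,0],"roll": 0},
    {"translation": [0,0,0],"roll": 0},
    {"translation": [0,0,0],"roll": 0},
    {"translation": [0,0,0],"roll": 0},
    {"translation": [0,0,0],"roll": 0},
  ],
)

```text
time: 4.47
ee_pos: [0.5944, -0.2795, 0.0647]
tcp_rot: [0.693, -0.142, 0.142, -0.693]
ft_force: [-0.1, -0.4, 1.0]
width: 0.004
```

Run:
```python
from h import *
print(readout.state()['ee_pos'])
c=grab('wrist','wrist2'); s=grab('scene','scene2')
cv2.imwrite('pics/z2.png',np.hstack([cv2.resize(s['color'][150:275,100:225],(400,400)),cv2.resize(c['color'][130:330,160:360],(400,400))]))
```

```text
[ 0.59443468 -0.27946759  0.06470711]
```

View pics/z2.png

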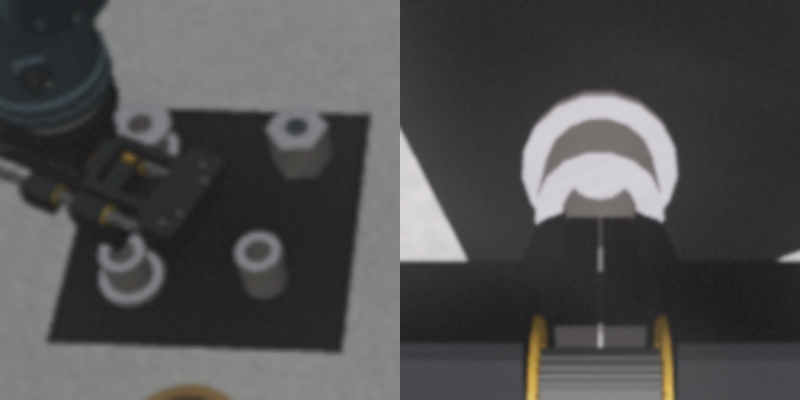

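The closed fingertips sit over the bush's bore: bush at about (130,265) in the left crop, fingers centred on the neck in the right crop. I'll hold here.

Emit:
play_rows(
  commands=[
    {"translation": [0,0,0],"roll": 0},
    {"translation": [0,0,0],"roll": 0},
    {"translation": [0,0,0],"roll": 0},
    {"translation": [0,0,0],"roll": 0},
    {"translation": [0,0,0],"roll": 0},
    {"translation": [0,0,0],"roll": 0},
    {"translation": [0,0,0],"roll": 0},
    {"translation": [0,0,0],"roll": 0},
  ],
)

```text
time: 5.23
ee_pos: [0.5945, -0.2794, 0.0647]
tcp_rot: [-0.693, 0.142, -0.142, 0.693]
ft_force: [-0.1, -0.3, -0.4]
width: 0.006
```

Emit:
play_rows(
  commands=[
    {"translation": [0,0,0],"roll": 0},
    {"translation": [0,0,0],"roll": 0},
    {"translation": [0,0,0],"roll": 0},
    {"translation": [0,0,0],"roll": 0},
    {"translation": [0,0,0],"roll": 0},
    {"translation": [0,0,0],"roll": 0},
    {"translation": [0,0,0],"roll": 0},
    {"translation": [0,0,0],"roll": 0},
  ],
)

```text
time: 5.9
ee_pos: [0.5944, -0.2794, 0.0647]
tcp_rot: [0.693, -0.142, 0.142, -0.693]
ft_force: [0.3, -0.4, -0.4]
width: 0.006
```

Emit:
play_rows(
  commands=[
    {"translation": [0,0,0],"roll": 0},
    {"translation": [0,0,0],"roll": 0},
    {"translation": [0,0,0],"roll": 0},
    {"translation": [0,0,0],"roll": 0},
    {"translation": [0,0,0],"roll": 0},
    {"translation": [0,0,0],"roll": 0},
    {"translation": [0,0,0],"roll": 0},
    {"translation": [0,0,0],"roll": 0},
  ],
)

```text
time: 6.57
ee_pos: [0.5945, -0.2795, 0.0647]
tcp_rot: [0.693, -0.142, 0.142, -0.693]
ft_force: [0.3, 0.1, -0.9]
width: 0.006
```

Emit:
play_rows(
  commands=[
    {"translation": [0,0,20],"roll": 0},
    {"translation": [0,0,55],"roll": 0},
    {"translation": [0,0,90],"roll": 0},
    {"translation": [0,0,120],"roll": 0},
    {"translation": [0,5,145],"roll": 0},
    {"translation": [-3,25,155],"roll": 0},
    {"translation": [-8,55,155],"roll": 0},
    {"translation": [-15,90,155],"roll": 0},
  ],
)

```text
time: 7.23
ee_pos: [0.5799, -0.1902, 0.2212]
tcp_rot: [0.693, -0.142, 0.144, -0.692]
ft_force: [-0.6, 0.9, -0.8]
width: 0.005
```

Emit:
play_rows(
  commands=[
    {"translation": [-7,36,0],"roll": 0},
    {"translation": [-14,72,0],"roll": 0},
    {"translation": [-21,108,0],"roll": 0},
    {"translation": [-28,144,0],"roll": 0},
    {"translation": [-35,180,0],"roll": 0},
    {"translation": [-42,216,0],"roll": 0},
    {"translation": [-49,252,0],"roll": 0},
    {"translation": [-56,288,0],"roll": 0},
  ],
)

```text
time: 7.9
ee_pos: [0.5228, 0.1002, 0.22]
tcp_rot: [-0.693, 0.142, -0.142, 0.693]
ft_force: [0.3, -0.1, 0.3]
width: 0.003
```

Emit:
play_rows(
  commands=[
    {"translation": [-8,36,0],"roll": 0},
    {"translation": [-16,72,0],"roll": 0},
    {"translation": [-24,108,0],"roll": 0},
    {"translation": [-31,138,0],"roll": 0},
    {"translation": [-35,158,0],"roll": 0},
    {"translation": [-37,169,0],"roll": 0},
    {"translation": [-37,171,-20],"roll": 0},
    {"translation": [-37,171,-50],"roll": 0},
  ],
)

```text
time: 8.57
ee_pos: [0.4888, 0.271, 0.1726]
tcp_rot: [-0.692, 0.139, -0.144, 0.694]
ft_force: [0.4, -0.2, -0.2]
width: 0.008
```

Emit:
play_rows(
  commands=[
    {"translation": [0,0,-30],"roll": 0},
    {"translation": [0,0,-50],"roll": 0},
    {"translation": [0,0,-60],"roll": 0},
    {"translation": [0,0,-60],"roll": 0},
    {"translation": [0,0,-60],"roll": 0},
  ],
)

```text
time: 8.98
ee_pos: [0.4869, 0.2692, 0.1101]
tcp_rot: [0.693, -0.142, 0.142, -0.693]
ft_force: [0.4, -0.1, 0.7]
width: 0.007
```

Run:
```python
from h import *
print(readout.state()['ee_pos'],readout.state()['time'])
c=grab('wrist','wrist3'); s=grab('scene','scene3')
P=[[.486,.2695,.034]]
for k in (c,s):
    print(proj(k,P))
b=cv2.inRange(cv2.cvtColor(c['color'],cv2.COLOR_BGR2HSV),(100,90,30),(130,255,255))
cv2.imwrite('pics/z3.png',np.hstack([cv2.resize(s['color'][150:275,300:425],(384,384)),c['color'][:,60:460]]))
```

```text
[0.48688205 0.26922058 0.11006978] 8.9833
[[259.39281093 203.54965304]]
[[365.80120149 197.53160812]]
```

View pics/z3.png

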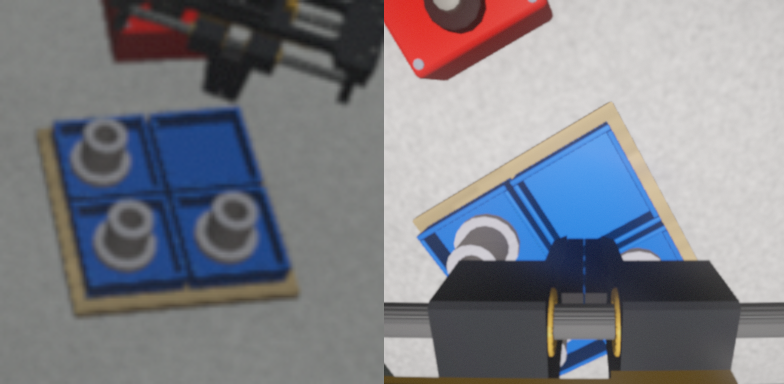

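Emit:
play_rows(
  commands=[
    {"translation": [0,0,-15],"roll": 0},
    {"translation": [0,0,-30],"roll": 0},
    {"translation": [0,0,-45],"roll": 0},
    {"translation": [0,0,-56],"roll": 0},
    {"translation": [0,0,-63],"roll": 0},
    {"translation": [0,0,-65],"roll": 0},
    {"translation": [0,0,-65],"roll": 0},
    {"translation": [0,0,-65],"roll": 0},
  ],
)

```text
time: 9.75
ee_pos: [0.4871, 0.2698, 0.0455]
tcp_rot: [-0.692, 0.142, -0.142, 0.693]
ft_force: [0.2, -0.3, 0.4]
width: 0.008
```

Emit:
play_rows(
  commands=[
    {"translation": [0,0,0],"roll": 0},
    {"translation": [0,0,0],"roll": 0},
    {"translation": [0,0,0],"roll": 0},
    {"translation": [0,0,0],"roll": 0},
    {"translation": [0,0,0],"roll": 0},
    {"translation": [0,0,0],"roll": 0},
    {"translation": [0,0,0],"roll": 0},
    {"translation": [0,0,0],"roll": 0},
  ],
)

```text
time: 10.42
ee_pos: [0.4864, 0.2695, 0.0447]
tcp_rot: [0.693, -0.142, 0.142, -0.693]
ft_force: [-0.5, 0.1, -0.4]
width: 0.005
```

Run:
```python
from h import *
print(readout.state()['ee_pos'],readout.state()['time'])
c=grab('wrist','wrist4'); s=grab('scene','scene4')
print(proj(s,[readout.state()['ee_pos'],[.486,.2695,.034]]))
cv2.imwrite('pics/z4.png',np.hstack([cv2.resize(s['color'][150:275,300:425],(384,384)),c['color'][:,60:460]]))
```

```text
[0.4864183  0.26954541 0.04469393] 10.4167
[[366.64701617 195.12658074]
 [365.80120149 197.53160812]]
```

View pics/z4.png

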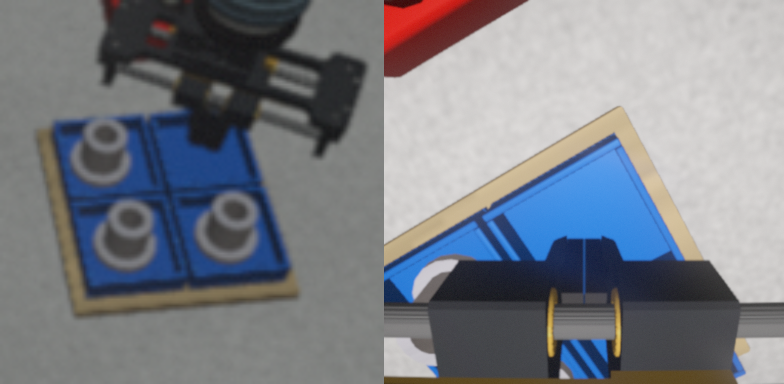

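The tips are over the middle of the empty pocket, at about (206,143) in the left crop. Holding here too.

Emit:
play_rows(
  commands=[
    {"translation": [0,0,0],"roll": 0},
    {"translation": [0,0,0],"roll": 0},
    {"translation": [0,0,0],"roll": 0},
    {"translation": [0,0,0],"roll": 0},
    {"translation": [0,0,0],"roll": 0},
    {"translation": [0,0,0],"roll": 0},
    {"translation": [0,0,0],"roll": 0},
    {"translation": [0,0,0],"roll": 0},
  ],
)

```text
time: 11.18
ee_pos: [0.4864, 0.2696, 0.0447]
tcp_rot: [-0.693, 0.142, -0.142, 0.693]
ft_force: [-0.6, -0.7, -0.3]
width: 0.006
```

Emit:
play_rows(
  commands=[
    {"translation": [0,0,0],"roll": 0},
    {"translation": [0,0,0],"roll": 0},
    {"translation": [0,0,0],"roll": 0},
    {"translation": [0,0,0],"roll": 0},
    {"translation": [0,0,0],"roll": 0},
    {"translation": [0,0,0],"roll": 0},
    {"translation": [0,0,0],"roll": 0},
    {"translation": [0,0,0],"roll": 0},
  ],
)

```text
time: 11.85
ee_pos: [0.4864, 0.2695, 0.0447]
tcp_rot: [0.693, -0.142, 0.142, -0.693]
ft_force: [-0.4, -0.9, 0.4]
width: 0.005
```

Emit:
play_rows(
  commands=[
    {"translation": [0,0,0],"roll": 0},
    {"translation": [0,0,0],"roll": 0},
    {"translation": [0,0,0],"roll": 0},
    {"translation": [0,0,0],"roll": 0},
    {"translation": [0,0,0],"roll": 0},
    {"translation": [0,0,0],"roll": 0},
    {"translation": [0,0,0],"roll": 0},
    {"translation": [0,0,0],"roll": 0},
  ],
)

```text
time: 12.52
ee_pos: [0.4865, 0.2696, 0.0447]
tcp_rot: [-0.693, 0.142, -0.142, 0.693]
ft_force: [0.0, -1.0, -0.5]
width: 0.005
```

Emit:
play_rows(
  commands=[
    {"translation": [0,0,20],"roll": 0},
    {"translation": [0,0,50],"roll": 0},
    {"translation": [0,0,80],"roll": 0},
    {"translation": [0,0,105],"roll": 0},
    {"translation": [2,-15,120],"roll": 0},
    {"translation": [6,-45,125],"roll": 0},
    {"translation": [12,-80,125],"roll": 0},
    {"translation": [18,-115,125],"roll": 0},
  ],
)

```text
time: 13.18
ee_pos: [0.5048, 0.1539, 0.1707]
tcp_rot: [-0.693, 0.141, -0.142, 0.693]
ft_force: [0.2, -0.4, -0.6]
width: 0.006
```

Emit:
play_rows(
  commands=[
    {"translation": [6,-36,0],"roll": 0},
    {"translation": [12,-72,0],"roll": 0},
    {"translation": [18,-108,0],"roll": 0},
    {"translation": [24,-138,0],"roll": 0},
    {"translation": [28,-158,0],"roll": 0},
    {"translation": [29,-165,-15],"roll": 0},
    {"translation": [29,-165,-30],"roll": 0},
    {"translation": [29,-165,-40],"roll": 0},
  ],
)

```text
time: 13.85
ee_pos: [0.533, -0.0112, 0.1286]
tcp_rot: [-0.693, 0.143, -0.142, 0.693]
ft_force: [-0.4, -0.2, -0.3]
width: 0.004
```

Emit:
play_rows(
  commands=[
    {"translation": [0,0,0],"roll": 0},
    {"translation": [0,0,0],"roll": 0},
    {"translation": [0,0,0],"roll": 0},
  ],
)

```text
time: 14.1
ee_pos: [0.5338, -0.0101, 0.1303]
tcp_rot: [0.693, -0.142, 0.142, -0.693]
ft_force: [0.6, 0.3, 0.1]
width: 0.006
```

Run:
```python
from h import *
print(readout.state()['ee_pos'],readout.state()['time'])
c=grab('wrist','wrist5'); s=grab('scene','scene5')
print(proj(c,[[.533,-.0107,.064],[.592,-.0094,.055]]),proj(s,[[.533,-.0107,.064]]))
for z in(.06,.065,.07): print(z, px2plane(c,(260,200),z))
cv2.imwrite('pics/z5.png',np.hstack([cv2.resize(s['color'][150:275,180:305],(384,384)),c['color'][:,60:460]]))
```

```text
[ 0.5337752  -0.01007152  0.13030746] 14.1
[[258.14534191 208.78311703]
 [292.03395509 274.95949966]] [[252.31136339 204.11195802]]
0.06 [[ 0.52912189 -0.00771477  0.06      ]]
0.065 [[ 0.52766357 -0.00710404  0.065     ]]
0.07 [[ 0.52620524 -0.00649331  0.07      ]]
```

View pics/z5.png

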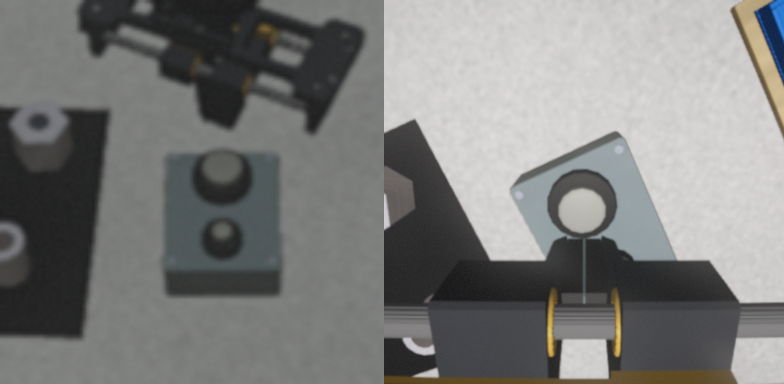

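Emit:
play_rows(
  commands=[
    {"translation": [0,0,-15],"roll": 0},
    {"translation": [0,0,-30],"roll": 0},
    {"translation": [0,0,-42],"roll": 0},
    {"translation": [0,0,-50],"roll": 0},
    {"translation": [0,0,-54],"roll": 0},
    {"translation": [0,0,-56],"roll": 0},
    {"translation": [0,0,-58],"roll": 0},
    {"translation": [0,0,-58],"roll": 0},
  ],
)

```text
time: 14.87
ee_pos: [0.5337, -0.0105, 0.0719]
tcp_rot: [0.693, -0.142, 0.142, -0.693]
ft_force: [-0.7, -0.9, 1.1]
width: 0.006
```

Emit:
play_rows(
  commands=[
    {"translation": [0,0,-1],"roll": 0},
    {"translation": [0,0,-2],"roll": 0},
    {"translation": [0,0,-3],"roll": 0},
    {"translation": [0,0,-4],"roll": 0},
    {"translation": [0,0,-4],"roll": 0},
    {"translation": [0,0,-4],"roll": 0},
  ],
)

```text
time: 15.37
ee_pos: [0.5334, -0.0104, 0.0677]
tcp_rot: [-0.693, 0.142, -0.142, 0.693]
ft_force: [-0.4, 0.2, 0.0]
width: 0.007
```

Emit:
play_rows(
  commands=[
    {"translation": [0,0,-1],"roll": 0},
    {"translation": [0,0,-2],"roll": 0},
    {"translation": [0,0,-3],"roll": 0},
    {"translation": [0,0,-4],"roll": 0},
    {"translation": [0,0,-4],"roll": 0},
    {"translation": [0,0,-4],"roll": 0},
  ],
)

```text
time: 15.87
ee_pos: [0.5336, -0.0105, 0.0639]
tcp_rot: [0.693, -0.142, 0.142, -0.693]
ft_force: [-0.8, -0.6, 3.3]
width: 0.005
```

Emit:
play_rows(
  commands=[
    {"translation": [0,0,-1],"roll": 0},
    {"translation": [0,0,-2],"roll": 0},
    {"translation": [0,0,-2],"roll": 0},
    {"translation": [0,0,-2],"roll": 0},
  ],
)

```text
time: 16.2
ee_pos: [0.5336, -0.0105, 0.0618]
tcp_rot: [0.693, -0.142, 0.142, -0.693]
ft_force: [-1.0, -0.3, 4.4]
width: 0.005
```

Emit:
play_rows(
  commands=[
    {"translation": [0,0,-1],"roll": 0},
    {"translation": [0,0,-2],"roll": 0},
    {"translation": [0,0,-2],"roll": 0},
    {"translation": [0,0,-2],"roll": 0},
  ],
)

```text
time: 16.53
ee_pos: [0.5337, -0.0105, 0.0612]
tcp_rot: [0.693, -0.142, 0.142, -0.693]
ft_force: [-7.0, 1.2, 17.3]
width: 0.007
```

Emit:
play_rows(
  commands=[
    {"translation": [0,0,0],"roll": 0},
    {"translation": [0,0,0],"roll": 0},
    {"translation": [0,0,0],"roll": 0},
  ],
)

```text
time: 16.78
ee_pos: [0.5337, -0.0105, 0.0612]
tcp_rot: [0.693, -0.142, 0.142, -0.693]
ft_force: [-7.1, 1.0, 18.6]
width: 0.003
```

Run:
```python
from h import *
c=grab('wrist','wrist6'); s=grab('scene','scene6')
print(readout.state()['ft_force'],readout.state()['ee_pos'])
cv2.imwrite('pics/z6.png',np.hstack([cv2.resize(s['color'][180:260,215:295],(400,400)),c['color'][100:300,160:360].repeat(2,0).repeat(2,1)]))
```

```text
[-7.55672489  0.91913105 17.82700913] [ 0.53369719 -0.01050045  0.06122176]
```

View pics/z6.png

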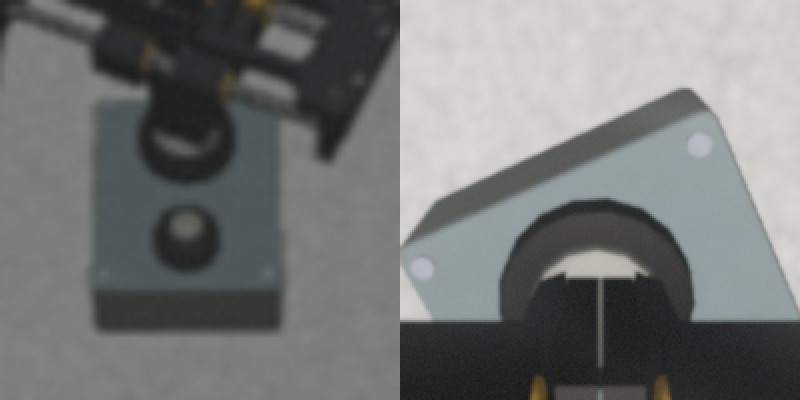

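The tips press on the light top of the large button, which has sunk about 6 mm to a hard stop at roughly 18 N. The small button at (185,235) in the left crop is untouched. Now I'll lift off slowly and move clear.

Emit:
play_rows(
  commands=[
    {"translation": [0,0,2],"roll": 0},
    {"translation": [0,0,6],"roll": 0},
    {"translation": [0,0,12],"roll": 0},
    {"translation": [0,0,25],"roll": 0},
    {"translation": [0,0,50],"roll": 0},
    {"translation": [0,0,80],"roll": 0},
    {"translation": [0,0,110],"roll": 0},
    {"translation": [-20,0,135],"roll": 0},
  ],
)

```text
time: 17.55
ee_pos: [0.5156, -0.0109, 0.197]
tcp_rot: [-0.693, 0.141, -0.143, 0.693]
ft_force: [-0.2, -0.5, 0.5]
width: 0.004
```

Emit:
play_rows(
  commands=[
    {"translation": [-30,0,10],"roll": 0},
    {"translation": [-60,0,20],"roll": 0},
    {"translation": [-90,0,20],"roll": 0},
    {"translation": [-110,0,20],"roll": 0},
    {"translation": [-120,0,20],"roll": 0},
    {"translation": [-120,0,20],"roll": 0},
    {"translation": [-120,0,20],"roll": 0},
    {"translation": [-120,0,20],"roll": 0},
  ],
)

```text
time: 18.22
ee_pos: [0.3941, -0.0106, 0.2149]
tcp_rot: [-0.693, 0.142, -0.142, 0.693]
ft_force: [-0.1, -0.1, -0.4]
width: 0.009
```

Run:
```python
from h import *
s=grab('scene','scene7'); st=readout.state(); print(st['time'],st['ee_pos'],st['ft_force'],abs(st['qvel']).max())
d=cv2.absdiff(s['color'],cv2.imread('pics/scene0.png')).max(2)
print('mat',(d[182:262,112:218]>25).sum(),'box',(d[195:250,228:275]>25).sum(),'tray',(d[183:255,312:400]>25).sum(),'back',(d[265:384]>25).sum())
```

```text
18.2667 [ 0.394164   -0.01057236  0.21480793] [ 0.2797546  -0.81104461  0.03135292] 0.008970571615692194
mat 0 box 0 tray 0 back 0
```

View pics/scene7.png

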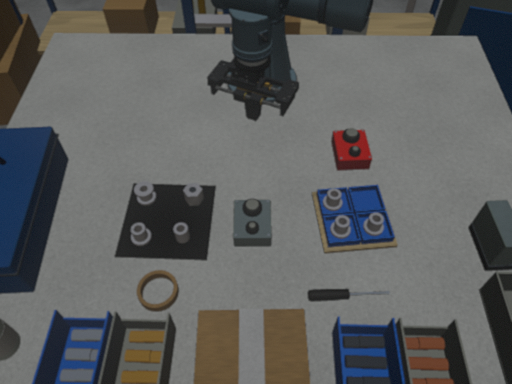

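The picture matches the first one at the mat, box (254,207), tray and back of the bench: the button is up and nothing has moved. The arm is clear at (254,110).

```bash
python3 -c "
from plant import order
print(order.hand_in())"
```

```text
the job is handed in; nothing more can be done
None
```

I pointed at the bush and then at the empty pocket, pressed the large button, moved clear and handed the job in at about 18.3 s of the 56 s allowed.

- **Bush:** with the fingers shut and pointing straight down, I held at (0.594, −0.279, 0.065), about 22 mm above the middle of its top. The hold lasted about 2.8 s.
- **Empty pocket:** I held at (0.486, 0.270, 0.045), about 11 mm above the rim, for about 2.5 s.
- **Large button on the grey box:** I pressed at (0.534, −0.0105). First contact was at a height between 64 and 68 mm, and it reached a hard stop at 61 mm, which fits the 6 mm travel. The force at the stop was about 18 N, with about 7 N sideways. I then let it come up and moved clear.

**Last checks:** the final scene picture shows no changed pixels against the first one at the mat, box, tray or back of the bench. So the button is up and nothing has moved. The wrist force is near zero and the arm is still.

**Measurements:** bush and pocket positions agreed between camera views to about 1–2 mm. My first automatic estimate of the button's height came out at 71 mm because the picture mask was cut off. Corrected by hand it was about 64 mm, and I used the contact force for the press itself. I had no direct readout of the button's travel.

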